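Sort full paint tins from used-up ones by weight

ROBOT

A 6-joint arm with a two-finger parallel gripper is mounted at the origin on the work surface. World frame = base frame: x ahead of the robot, y to its left, z up, the work surface at z = 0. Lengths are in mm, angles in rad, forces in N, time in s.
With the tool pointing down it reaches from about 350 to 975 mm from the base axis. Payload 7.1 kg.
Tool frame: the origin (TCP) lies midway between the tips of the shut fingers; the grasp point (between the pads) lies 19 mm behind it; z points along the fingers, y is the line along which they close (so a half turn about z gives the same grasp; the last joint's range is limited). The gripper opens to 88 mm and grips with 3 to 60 N. Pads are 20 mm wide; open, the fingers measure 115 mm over their backs; the gripper's body (75 mm by 178 mm) begins 61 mm behind the grasp point.
Start: joints at [-1.317, 0.423, 1.63, -0, 1.089, -0.019], TCP at [168.412, -601.866, 222.675] pointing down, gripper open.
Joint ranges: [-3, 3], [-0.9, 2.11], [0.09, 2.58], [-1.31, 4.45], [0.11, 2.69], [-2.54, 2.54]. Speed limits (rad/s): [2.39, 2.39, 3.01, 3.14, 3.14, 3.14].

INTERFACE

Orientations are given as a rotation vector (axis times angle).
In Python, from workcell import get_obs, get_image, camera_params, close_job gives the robot as it stands.
- The arm moves only by the shell command python3 -m creep 'ROWS' [OPENING]. ROWS is a JSON object of lists of equal length, an entry for each row: "delta_pos": the shift along the tool's x, y, z in m, a list of three; "twist": the turn, a rotation vector about the tool's x, y, z in degrees, a list of three. A call has 1 to 20 rows; each row shifts and turns the commanded pose from where the row before left it, along the tool's axes as they then stand; what a row does not reach is not made up. A row lasts 1/12 s, in which the tool goes at most 41.7 mm and 7.16 degrees, less where a joint would pass 70% of its speed; a pose out of reach is approached as far as the arm can. A call with a gripper value outside its range is refused whole. OPENING is the opening, from 0 (shut) to 1 (fully open), set as the call begins (- or left out, the last holds). The fingers move at their own pace and stop on an object; the grip force is fixed at half the most. Time passes only in rows, so rows that do not move let the fingers close. It gives the time, the measured TCP pose, the force, the opening and the grip force at its end, in the units of the state.
- get_obs(): the state, without advancing time (a new reading comes with each control period).
- get_image(name): name is "scene" or "top" or "wrist"; returns (picture, depth): 384x512x3 uint8, red, green, blue; 384x512 float32, mm along the optical axis (not along the pixel's ray), 0 where there is no reading.
- camera_params(name): a dict with "camera_matrix" (3x3 intrinsics, pixels), "extrinsics" (4x4, takes a point from camera to world coordinates). Camera axes: x right, y down, z forward; pixel columns grow to the right and rows downward; lengths in mm; the calibration is good to about 2 mm. A picture is of the moment at which its call begins: read the wrist's pose just before it. camera_params takes no time and is no camera call; for the wrist camera it gives the pose at the moment of the call.
- close_job(): hands the job in; it is judged then, once.
The state is a dict: "t": time; "qpos": joint angles; "qvel": joint speeds; "joint_torque": joint torques, N m; "ee_pos": TCP position; "orientation": TCP orientation; "ft_force": force on the tool from outside, world axes, zero at the start; "moment": the same for the moment, N m; "width": finger opening in mm; "grasp_force": force on a finger pad.
Only numpy, scipy, OpenCV 4.12 (cv2) and the standard library are available. Lean on these libraries where they do the work, as an engineer would, in place of code of your own. Each camera call takes 0.05 s, during which the arm holds its last target. There are 200 camera calls.

TASK

Some of the closed paint tins on the cardboard are full and some are used up; they look alike, so lift each one and tell by its weight. Open the lid of the red scrap box well up, put every used-up tin in the box and shut the lid fully again; stack all the full tins upright and squarely in a single column in the middle of the green spill tray. Do not disturb the spray can, the tape or the blue frame piece.

Things in the scene. Friction and masses are not known exactly. Their poses are not given: they have to be found in the camera images.
- tin_a: closed round steel paint tin with a blue label, 60 mm diameter, 76 mm high, rigid, flat at both ends apart from a thin rim (tins stack flat, nothing interlocks); origin at the centre of its underside, z up through its lid. Stands on the cardboard at the start; may be absent. Full tins weigh 0.36 to 0.44 kg, used-up ones 0.06 to 0.08 kg; name and label colour say nothing about which it is
- tin_b: closed round steel paint tin with a red label, 60 mm diameter, 76 mm high, rigid, flat at both ends apart from a thin rim (tins stack flat, nothing interlocks); origin at the centre of its underside, z up through its lid. Stands on the cardboard at the start; may be absent. Full tins weigh 0.36 to 0.44 kg, used-up ones 0.06 to 0.08 kg; name and label colour say nothing about which it is
- tin_c: closed round steel paint tin with a blue label, 60 mm diameter, 76 mm high, rigid, flat at both ends apart from a thin rim (tins stack flat, nothing interlocks); origin at the centre of its underside, z up through its lid. Stands on the cardboard at the start; may be absent. Full tins weigh 0.36 to 0.44 kg, used-up ones 0.06 to 0.08 kg; name and label colour say nothing about which it is
- tin_d: closed round steel paint tin with a green label, 60 mm diameter, 76 mm high, rigid, flat at both ends apart from a thin rim (tins stack flat, nothing interlocks); origin at the centre of its underside, z up through its lid. Stands on the cardboard at the start; may be absent. Full tins weigh 0.36 to 0.44 kg, used-up ones 0.06 to 0.08 kg; name and label colour say nothing about which it is
- tin_e: closed round steel paint tin with a green label, 60 mm diameter, 76 mm high, rigid, flat at both ends apart from a thin rim (tins stack flat, nothing interlocks); origin at the centre of its underside, z up through its lid. Stands on the cardboard at the start; may be absent. Full tins weigh 0.36 to 0.44 kg, used-up ones 0.06 to 0.08 kg; name and label colour say nothing about which it is
- tin_f: closed round steel paint tin with a red label, 60 mm diameter, 76 mm high, rigid, flat at both ends apart from a thin rim (tins stack flat, nothing interlocks); origin at the centre of its underside, z up through its lid. Stands on the cardboard at the start; may be absent. Full tins weigh 0.36 to 0.44 kg, used-up ones 0.06 to 0.08 kg; name and label colour say nothing about which it is
- sheet: flat sheet of brown cardboard fixed on the bench, 200 (x) by 300 (y) by 3 mm, on which the tins stand about 90 mm apart in two rows of up to three; origin at the centre of its underside
- scrapbox: red sheet-steel scrap box, fixed, outside 170 (x) by 235 (y) mm, 100 mm high to its rim, walls and floor 4 mm thick; origin at the centre of its underside, z up, its front (-x) towards the robot. Its lid is hinged on the far rim; there is room for four tins standing two by two
- lid (a joint): angle of the scrap box's lid in rad: 0 shut flat on the rim, 1.57 upright, stop at 1.9; it opens upwards about the box's far (+x) rim. The lid is a 6 mm plate as large as the box, 0.3 kg; its hinge is stiff (about 0.38 N m of friction), so it stays at any angle where it is left; at the start it is shut or up to 0.3 rad ajar
- lid_handle (a point): middle of the head of the lid's black knob, 28 mm in diameter and 16 mm high on a 21 mm stem of 12 mm diameter; 35 mm above the lid's top face and 30 mm in from its front edge, midway along it; it moves with the lid
- lid_hinge (a point): point on the lid's hinge axis, midway along the far (+x) rim of the scrap box, level with the rim and the underside of the shut lid; the axis is parallel to the box's y axis
- tray: green steel spill tray, fixed, 140 by 140 mm with a 14 mm high rim, walls and floor 4 mm thick; origin at the centre of its underside, so its floor is 4 mm above the origin
- spray: upright blue spray can with a white cap, 52 mm diameter, 150 mm high; bystander; origin at the centre of its underside
- tape: roll of yellow masking tape lying flat, 96 mm diameter, 25 mm high; bystander; origin at the centre of its underside
- frame_joint: blue T-shaped piece of bicycle frame tube, main tube 34 mm by 150 mm along its y axis, stub 87 mm along its +x axis, 34 mm high; bystander; origin on the bench under the middle of the main tube
Not all that is in view belongs to the job. There is more than one size of the tray; the one meant has the size given above. Leave any orange or yellow look-alike of the tin_d alone.

How it is judged:
By the outcome, as a careful person would: the job done as asked, in the order asked, and still so for the second after the job is handed in, with the robot touching nothing.
Of tin_a, tin_b, tin_c only 1 to 3 are there at a start; the rules pass over those that are not, and their reading is None.
At some moment in a run one of tin_b, tin_c, tin_e may be knocked a few centimetres aside while the robot is not near it.
It also fails if it takes over 210 s, if anything falls off the work surface, if the arm or the gripper's body presses on something with over 40 N, if the wrist force passes 120 N, or if a joint passes its speed limit or range.

## Working session

There is one attempt and no reset: what is moved stays moved. The work goes in short steps, Python scripts to look and compute and a shell command to move; the robot and the scene stay as the last step left them, time stands still between calls to the robot, and variables do not carry over. Pictures are saved under pics/ and viewed, at most 14 in all, crops included, and the job is handed in when it is done.

```bash
mkdir -p pics; ls
python3 - <<'E'
from workcell import *
import cv2,numpy as np
o=get_obs();print(o)
for n in("scene","top"):
    p,d=get_image(n);cv2.imwrite(f"pics/{n}0.png",p[:,:,::-1]);np.savez(f"pics/{n}0.npz",p=p,d=d)
    print(n,camera_params(n))
E
```

```text
pics
{'t': 0.0, 'qpos': array([-1.31700578e+00,  4.23844415e-01,  1.63070868e+00, -1.65427279e-05,
        1.08861723e+00, -1.89972666e-02]), 'qvel': array([-0.00048253,  0.00028587, -0.00023278, -0.00049716,  0.00084194,
       -0.00240155]), 'joint_torque': array([ 1.78363363e-03, -5.44622540e+01, -2.73664999e+01,  6.45091245e-02,
        2.27958325e-02, -1.20456925e-04]), 'ee_pos': array([ 168.26299868, -601.32529888,  221.89214052]), 'orientation': array([-3.11086372e+00, -4.26965909e-01,  3.12963794e-04]), 'ft_force': array([ 0.40656263, -0.5326907 , -0.10675533]), 'moment': array([0.00537501, 0.0195187 , 0.02365676]), 'grasp_force': 0.0, 'width': 87.61605466841084}
scene {'camera_matrix': array([[412.09930573,   0.        , 251.34262874],
       [  0.        , 412.09930573, 192.2590114 ],
       [  0.        ,   0.        ,   1.        ]]), 'extrinsics': array([[ 8.88818951e-01,  2.97524930e-01, -3.48539507e-01,
         8.92577604e+02],
       [ 4.58149020e-01, -5.93554822e-01,  6.61658634e-01,
        -8.38398620e+02],
       [-1.00173668e-02, -7.47777767e-01, -6.63873530e-01,
         9.21388118e+02],
       [ 0.00000000e+00,  0.00000000e+00,  0.00000000e+00,
         1.00000000e+00]])}
top {'camera_matrix': array([[354.36425482,   0.        , 255.83563272],
       [  0.        , 354.36425482, 194.77648457],
       [  0.        ,   0.        ,   1.        ]]), 'extrinsics': array([[ 2.81991335e-03, -9.99125389e-01,  4.17193570e-02,
         4.27564631e+02],
       [-9.99943766e-01, -2.39080593e-03,  1.03318914e-02,
        -4.23725496e+01],
       [-1.02231121e-02, -4.17461460e-02, -9.99075947e-01,
         1.14690447e+03],
       [ 0.00000000e+00,  0.00000000e+00,  0.00000000e+00,
         1.00000000e+00]])}
```

View pics/scene0.png

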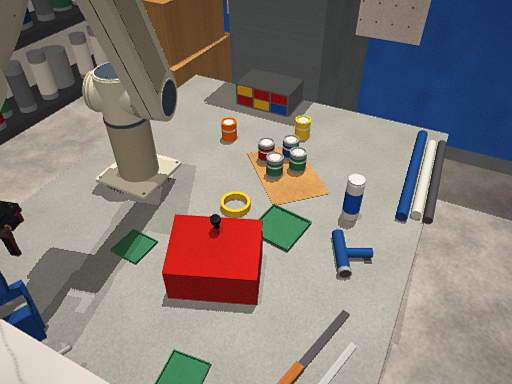

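View pics/top0.png

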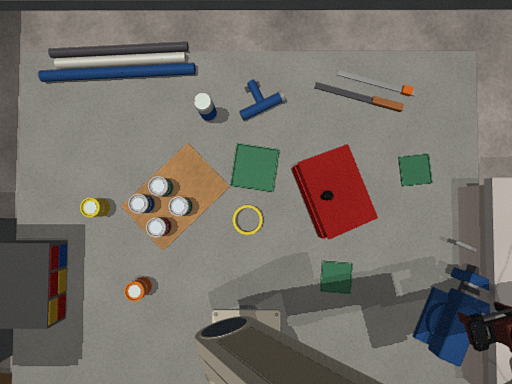

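The scene view shows four tins on the cardboard: red (265,150), blue (290,147), green (275,165) and green (298,160). In the top view the large tray is at (256,168), the box at (335,190) with its knob at (327,196), and the tins are at (159,186), (140,203), (179,206) and (157,227).

```bash
cat > h.py <<'E'
import numpy as np,cv2
from workcell import *
from scipy.spatial.transform import Rotation as R
def cloud(n,d,P=None):
    P=P or camera_params(n);K=P["camera_matrix"];E=P["extrinsics"]
    v,u=np.indices(d.shape);z=d.astype(float)
    c=np.stack([(u-K[0,2])/K[0,0]*z,(v-K[1,2])/K[1,1]*z,z],-1)
    w=c@E[:3,:3].T+E[:3,3];w[d<=0]=np.nan
    return w
def ray(n,uv,h):
    P=camera_params(n);K=P["camera_matrix"];E=P["extrinsics"]
    uv=np.atleast_2d(uv).astype(float)
    r=np.c_[(uv-K[:2,2])/K[0,0],np.ones(len(uv))]@E[:3,:3].T
    return E[:3,3]+r*((h-E[2,3])/r[:,2])[:,None]
def blobs(m,lo=40):
    n,l,s,c=cv2.connectedComponentsWithStats(m.astype(np.uint8))
    return [(l==i,s[i],c[i]) for i in range(1,n) if s[i][4]>lo]
def tins(n,p,d,box=((300,700),(50,500)),zr=(60,95)):
    """lid-height blobs -> circle centre/diameter on the measured lid height"""
    w=cloud(n,d);out=[]
    with np.errstate(all="ignore"):
        m=(w[...,2]>zr[0])&(w[...,2]<zr[1])&(w[...,0]>box[0][0])&(w[...,0]<box[0][1])&(w[...,1]>box[1][0])&(w[...,1]<box[1][1])
    for b,s,c in blobs(m):
        z=np.nanmedian(w[b][:,2]);b2=b&(np.abs(w[...,2]-z)<6)
        cs=max(cv2.findContours(b2.astype(np.uint8),0,1)[0],key=len)[:,0]
        q=ray(n,cs,z)[:,:2].astype(np.float32)
        (x,y),r=cv2.minEnclosingCircle(q)
        out.append((round(x,1),round(y,1),round(float(z),1),round(2*r,1),np.median(p[b],0).astype(int).tolist()))
    return out
def hsv(p): return cv2.cvtColor(p,cv2.COLOR_RGB2HSV)
E
python3 - <<'E'
from h import *
for n in("top","scene"):
    f=np.load(f"pics/{n}0.npz");p,d=f["p"],f["d"];print(n);w=cloud(n,d);H=hsv(p)
    for t in tins(n,p,d): print(" tin",t)
    g=(H[...,0]>50)&(H[...,0]<85)&(H[...,1]>100)
    for b,s,c in blobs(g,150):
        z=np.nanmedian(w[b][:,2]);cs=max(cv2.findContours(b.astype(np.uint8),0,1)[0],key=len)[:,0]
        r=cv2.minAreaRect(ray(n,cs,14)[:,:2].astype(np.float32));print(" green",z,np.nanmin(w[b][:,2]),r)
    rd=((H[...,0]<8)|(H[...,0]>172))&(H[...,1]>170)
    for b,s,c in blobs(rd,800):
        q=w[b];print(" red",s,np.nanpercentile(q[:,2],[2,25,50,75,98]))
        for e in ("argmin","argmax"):
            pass
        if n=="top":
            q2=q[q[:,2]>85];r=cv2.minAreaRect(q2[:,:2].astype(np.float32));print("  lid rect",r,cv2.boxPoints(r).tolist())
            A=np.c_[q2[:,:2],np.ones(len(q2))];k=np.linalg.lstsq(A,q2[:,2],rcond=None)[0];print("  plane",k,"resid",np.std(A@k-q2[:,2]))
    k=(w[...,2]>118)&(p.max(2)<60)&(w[...,0]>300)&(abs(w[...,1]+200)<200)
    for b,s,c in blobs(k,5): print(" black",c,np.nanmedian(w[b],0),np.nanmax(w[b][:,2]),s)
E
```

```text
top
 tin (499.7, 267.2, 76.8, 61.9, [187, 184, 181])
 tin (446.5, 327.3, 76.5, 60.8, [180, 176, 173])
 tin (435.0, 474.4, 73.4, 61.3, [204, 193, 64])
 tin (439.2, 204.8, 76.7, 60.1, [189, 187, 186])
 tin (375.4, 271.8, 76.3, 60.3, [186, 185, 182])
 green 4.468518536787201 -3.0591192596191377 ((562.8154907226562, -26.175743103027344), (136.51229858398438, 137.2230987548828), 81.47227478027344)
 green 3.331656113144618 -3.856738472191637 ((556.2343139648438, -538.4683837890625), (92.00851440429688, 95.56108856201172), 6.069417953491211)
 green 2.9361790870465256 -5.374594720125742 ((214.95286560058594, -285.2532958984375), (93.9541015625, 94.6551742553711), 86.68912506103516)
 red [ 292  144   86   95 4847] [  3.79634668 113.24886804 125.66345166 137.85968051 149.18149522]
  lid rect ((483.0553283691406, -264.640625), (231.96066284179688, 171.61915588378906), 21.586103439331055) [[343.63995361328125, -227.51829528808594], [406.7784423828125, -387.10107421875], [622.470703125, -301.762939453125], [559.3322143554688, -142.18017578125]]
  plane [-7.06984574e-02  1.82901923e-01  2.09738859
[... 299 characters left out ...]
)
 tin (435.5, 201.0, 74.8, 69.4, [165, 160, 154])
 green 3.735671813734484 -3.122716600764079 ((563.6773071289062, -32.62244415283203), (146.80335998535156, 141.65126037597656), 81.49432373046875)
 green 2.849987445829754 -4.132957695705272 ((218.2906494140625, -293.826171875), (97.60936737060547, 99.22185516357422), 86.11968994140625)
 green 3.003797880229513 -2.4686757633377283 ((557.7205810546875, -539.29833984375), (96.01774597167969, 83.90678405761719), 6.61504602432251)
 red [ 162  215  101   90 7714] [ 10.79308837  90.7522487  116.93534727 131.51355632 147.09169633]
 black [214.95454545 220.62727273] [ 468.14846169 -232.57942908  181.11281776] 186.80899927347878 [210 214  10  15 110]
```

```bash
cat >> h.py <<'E'
def to(x,y,z,ya=None,n=None,start=None):
    """print n equal rows (tool frame) from the current pose to xyz; ya = heading of tool y (deg), tool kept pointing down"""
    o=get_obs();r0=R.from_rotvec(o["orientation"]);p0=o["ee_pos"]
    if start is not None: p0,r0=start
    if ya is None: a=np.degrees(np.arctan2(*r0.as_matrix()[1::-1,1]))
    else: a=ya
    a=np.radians(a);Y=np.array([np.cos(a),np.sin(a),0]);Z=np.array([0,0,-1.]);r1=R.from_matrix(np.c_[np.cross(Y,Z),Y,Z])
    tw=(r0.inv()*r1).as_rotvec();D=np.array([x,y,z])-p0
    n=n or int(max(np.ceil(np.linalg.norm(D)/38),np.ceil(np.degrees(np.linalg.norm(tw))/7),1))
    S=sum((r0*R.from_rotvec(tw*i/n)).as_matrix() for i in range(n))
    d=np.linalg.solve(S,D)
    print(n,"rows d(m)",np.round(d/1000,4).tolist(),"twist(deg)",np.round(np.degrees(tw)/n,2).tolist(),"| tot",np.round(D,1))
    return np.array([x,y,z]),r1
def st():
    o=get_obs();r=R.from_rotvec(o["orientation"]).as_matrix()
    print("t%.2f"%o["t"],"p",o["ee_pos"].round(1),"yhead %.1f tilt %.1f"%(np.degrees(np.arctan2(r[1,1],r[0,1])),np.degrees(np.arccos(-r[2,2]))),"F",o["ft_force"].round(2),"w %.1f g %.1f"%(o["width"],o["grasp_force"]))
E
python3 - <<'E'
from h import *
f=np.load("pics/top0.npz");p,d=f["p"],f["d"];w=cloud("top",d);H=hsv(p)
m=((H[...,0]<8)|(H[...,0]>172))&(H[...,1]>170)&(w[...,2]>102)&(abs(w[...,1]+265)<140)
q=w[m]
for _ in range(8):
    A=np.c_[q[:,:2],np.ones(len(q))];k=np.linalg.lstsq(A,q[:,2],rcond=None)[0];e=abs(A@k-q[:,2]);q=q[e<max(4,2*e.std())]
print("plane",k,len(q),"angle",np.arctan(np.hypot(*k[:2])),"up heading",np.degrees(np.arctan2(k[1],k[0])))
r=cv2.minAreaRect(q[:,:2].astype(np.float32));print(r,cv2.boxPoints(r).tolist())
s=to(467,-226,250,21.6)
to(467,-226,161,21.6,start=s)
E
```

```text
plane [-9.50870238e-02  2.42328054e-01  2.38979141e+02] 4131 angle 0.254664040868727 up heading 111.42452926450609
((484.16693115234375, -267.4271240234375), (232.08056640625, 164.71047973632812), 21.53812599182129) [[345.99505615234375, -233.42320251464844], [406.4635925292969, -386.6325378417969], [622.3388061523438, -301.4310302734375], [561.8702392578125, -148.22171020507812]]
14 rows d(m) [0.0382, 0.0058, -0.002] twist(deg) [-0.0, -0.0, -6.86] | tot [298.7 375.4  28. ]
3 rows d(m) [0.0, 0.0, 0.0297] twist(deg) [0.0, 0.0, 0.0] | tot [  0   0 -89]
```

```bash
python3 -m creep '{"delta_pos":[[0.038,0.006,-0.004],[0.038,0.006,-0.004],[0.038,0.006,-0.004],[0.038,0.006,-0.004],[0.038,0.006,-0.004],[0.038,0.006,-0.004],[0.038,0.006,-0.004],[0.038,0.006,-0.002],[0.038,0.006,0],[0.038,0.006,0],[0.038,0.006,0],[0.038,0.006,0],[0.038,0.006,0],[0.038,0.006,0],[0,0,0],[0,0,0]],"twist":[[0,0,-6.86],[0,0,-6.86],[0,0,-6.86],[0,0,-6.86],[0,0,-6.86],[0,0,-6.86],[0,0,-6.86],[0,0,-6.86],[0,0,-6.86],[0,0,-6.86],[0,0,-6.86],[0,0,-6.86],[0,0,-6.86],[0,0,-6.86],[0,0,0],[0,0,0]]}' 1
python3 - <<'E'
from h import *
st();P=camera_params("wrist");p,d=get_image("wrist");cv2.imwrite("pics/w1.png",p[:,:,::-1])
w=cloud("wrist",d,P);m=(p.max(2)<60)&(w[...,2]>140)&(w[...,2]<200)
for b,s,c in blobs(m,40): print(c,s,np.nanmedian(w[b],0),np.nanmax(w[b][:,2]))
to(467,-226,161,21.6)
E
```

```text
t: 1.43
ee_pos: [467.5, -227.4, 252.7]
orientation: [-1.761, -2.601, 0.0]
ft_force: [1.4, -0.5, -0.1]
width: 87.5
grasp_force: 0.0
t1.43 p [ 467.5 -227.4  252.7] yhead 21.8 tilt 0.0 F [ 1.36 -0.46 -0.14] w 87.5 g 0.0
[259.94510522 200.47849954] [ 244  176   33   45 1093] [ 464.68174146 -223.20190179  183.15399364] 188.03759919966197
3 rows d(m) [0.001, 0.0001, 0.0306] twist(deg) [0.0, 0.01, 0.03] | tot [ -0.8   2.8 -91.8]
```

View pics/w1.png

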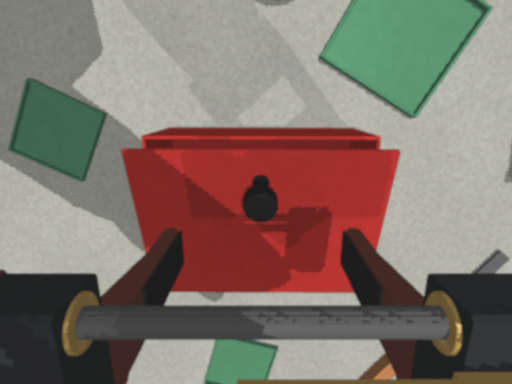

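The wrist view shows the knob head at (260,205), midway between the open fingers, so I'll go down and grip it.

```bash
python3 -m creep '{"delta_pos":[[0.001,0,0.03],[0,0,0.03],[0,0,0.032],[0,0,0],[0,0,0],[0,0,0]],"twist":[[0,0,0],[0,0,0],[0,0,0],[0,0,0],[0,0,0],[0,0,0]]}' 1
python3 -m creep '{"delta_pos":[[0,0,0],[0,0,0],[0,0,0],[0,0,0],[0,0,0],[0,0,0],[0,0,0],[0,0,0]],"twist":[[0,0,0],[0,0,0],[0,0,0],[0,0,0],[0,0,0],[0,0,0],[0,0,0],[0,0,0]]}' 0
```

```text
t: 1.98
ee_pos: [468.0, -229.5, 161.8]
orientation: [1.766, 2.597, 0.0]
ft_force: [0.5, -0.3, -0.2]
width: 88.0
grasp_force: 0.0
t: 2.65
ee_pos: [467.2, -228.1, 160.7]
orientation: [-1.764, -2.6, -0.0]
ft_force: [-0.4, 0.3, -0.0]
width: 38.1
grasp_force: 0.0
```

```bash
python3 -m creep '{"delta_pos":[[0,0,0],[0,0,0],[0,0,0],[0,0,0],[0,0,0]],"twist":[[0,0,0],[0,0,0],[0,0,0],[0,0,0],[0,0,0]]}' 0
python3 -m creep '{"delta_pos":[[-0.005,0,-0.0075],[-0.005,0,-0.0075],[-0.006,0,-0.007],[-0.006,0,-0.007],[-0.007,0,-0.006],[-0.007,0,-0.006]],"twist":[[0,0,0],[0,0,0],[0,0,0],[0,0,0],[0,0,0],[0,0,0]]}'
```

```text
t: 3.07
ee_pos: [466.5, -228.2, 160.4]
orientation: [-1.763, -2.598, 0.001]
ft_force: [-4.9, -2.7, 0.4]
width: 26.6
grasp_force: 30.0
t: 3.57
ee_pos: [479.8, -262.1, 202.0]
orientation: [-1.763, -2.598, 0.001]
ft_force: [-3.7, -3.8, -10.6]
width: 26.9
grasp_force: 30.0
```

Gripped and following the arc, so I'll carry on round it.

```bash
python3 -m creep '{"delta_pos":[[-0.0075,0,-0.005],[-0.0075,0,-0.005],[-0.008,0,-0.004],[-0.008,0,-0.004],[-0.0085,0,-0.003],[-0.0085,0,-0.003],[-0.009,0,-0.002],[-0.009,0,-0.002],[-0.009,0,-0.001],[-0.009,0,-0.001],[-0.009,0,0.0005],[-0.009,0,0.0005],[-0.009,0,0.001],[-0.009,0,0.001],[0,0,0],[0,0,0]],"twist":[[0,0,0],[0,0,0],[0,0,0],[0,0,0],[0,0,0],[0,0,0],[0,0,0],[0,0,0],[0,0,0],[0,0,0],[0,0,0],[0,0,0],[0,0,0],[0,0,0],[0,0,0],[0,0,0]]}'
python3 - <<'E'
from h import *
st();p,d=get_image("scene");cv2.imwrite("pics/s2.png",p[:,:,::-1])
E
```

```text
t: 4.9
ee_pos: [524.4, -374.4, 229.1]
orientation: [-1.765, -2.599, 0.001]
ft_force: [-5.2, -2.9, -4.1]
width: 26.9
grasp_force: 30.0
t4.90 p [ 524.4 -374.4  229.1] yhead 21.6 tilt 0.1 F [-5.21 -2.88 -4.1 ] w 26.9 g 30.0
```

View pics/s2.png

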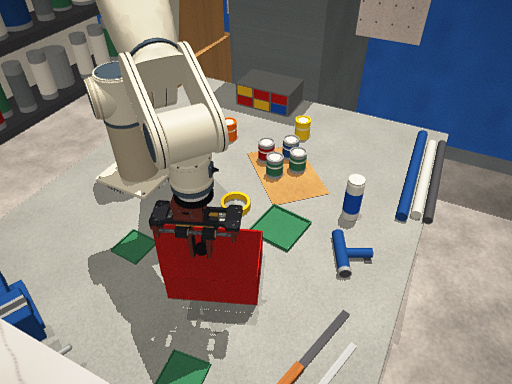

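The lid stands upright: the red plate faces the camera around (210,260). I'll release it, rise and go to the tins.

```bash
python3 -m creep '{"delta_pos":[[0,0,0],[0,0,0],[0,0,0],[0,0,0],[0,0,-0.03],[0,0,-0.035],[0,0,-0.035]],"twist":[[0,0,0],[0,0,0],[0,0,0],[0,0,0],[0,0,0],[0,0,0],[0,0,0]]}' 1
python3 - <<'E'
from h import *
st();to(439,203,210,0)
E
```

```text
t: 5.53
ee_pos: [524.9, -372.8, 329.7]
orientation: [-1.763, -2.599, -0.001]
ft_force: [0.7, 0.5, 0.8]
width: 70.2
grasp_force: 0.0
t5.53 p [ 524.9 -372.8  329.7] yhead 21.7 tilt 0.1 F [0.7  0.49 0.83] w 70.2 g 0.0
16 rows d(m) [0.0365, 0.0019, 0.0075] twist(deg) [-0.0, -0.0, 1.36] | tot [ -85.9  575.8 -119.7]
```

```bash
python3 -m creep '{"delta_pos":[[0.0365,0.002,0],[0.0365,0.002,0.004],[0.0365,0.002,0.008],[0.0365,0.002,0.008],[0.0365,0.002,0.008],[0.0365,0.002,0.008],[0.0365,0.002,0.008],[0.0365,0.002,0.008],[0.0365,0.002,0.008],[0.0365,0.002,0.008],[0.0365,0.002,0.008],[0.0365,0.002,0.008],[0.0365,0.002,0.008],[0.0365,0.002,0.008],[0.0365,0.002,0.010],[0.0365,0.002,0.010],[0,0,0],[0,0,0]],"twist":[[0,0,1.36],[0,0,1.36],[0,0,1.36],[0,0,1.36],[0,0,1.36],[0,0,1.36],[0,0,1.36],[0,0,1.36],[0,0,1.36],[0,0,1.36],[0,0,1.36],[0,0,1.36],[0,0,1.36],[0,0,1.36],[0,0,1.36],[0,0,1.36],[0,0,0],[0,0,0]]}'
python3 - <<'E'
from h import *
st();P=camera_params("wrist")
p,d=get_image("wrist");cv2.imwrite("pics/w3.png",p[:,:,::-1])
for t in tins("wrist",p,d): print(t)
p,d=get_image("scene");print("scene")
for t in tins("scene",p,d): print(t)
E
```

```text
t: 7.03
ee_pos: [440.5, 204.0, 208.6]
orientation: [-2.219, -2.224, -0.0]
ft_force: [-0.1, -0.7, 0.3]
width: 87.7
grasp_force: 0.0
t7.03 p [440.5 204.  208.6] yhead 0.1 tilt 0.0 F [-0.15 -0.74  0.26] w 87.7 g 0.0
(444.1, 326.0, 76.8, 60.5, [176, 177, 173])
(371.6, 270.4, 76.8, 60.9, [156, 157, 153])
(497.2, 265.9, 76.7, 60.7, [149, 148, 144])
(436.0, 202.9, 76.7, 60.8, [131, 130, 126])
scene
(432.0, 469.9, 71.3, 70.4, [241, 210, 26])
(500.0, 262.9, 74.2, 73.9, [157, 155, 148])
(371.5, 267.5, 74.2, 72.5, [166, 164, 157])
(437.1, 201.4, 74.6, 69.0, [161, 160, 148])
```

View pics/w3.png

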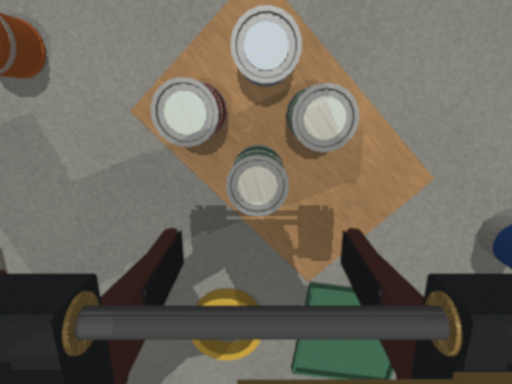

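The wrist view shows four tins: the near one at (257,185), and others at (188,112), (322,118) and (266,45). The two views agree within 3 mm. I'll lift tin C first.

```bash
python3 -m creep '{"delta_pos":[[0,-0.002,0.035],[0,0,0.035],[0,0,0.035],[0,0,0.035],[0,0,0.025],[0,0,0.013],[0,0,0]],"twist":[[0,0,0],[0,0,0],[0,0,0],[0,0,0],[0,0,0],[0,0,0],[0,0,0]]}' 1
python3 -m creep '{"delta_pos":[[0,0,0],[0,0,0],[0,0,0],[0,0,0],[0,0,0],[0,0,0],[0,0,-0.015],[0,0,-0.02],[0,0,-0.01],[0,0,0],[0,0,0],[0,0,0],[0,0,0]],"twist":[[0,0,0],[0,0,0],[0,0,0],[0,0,0],[0,0,0],[0,0,0],[0,0,0],[0,0,0],[0,0,0],[0,0,0],[0,0,0],[0,0,0],[0,0,0]]}' 0
python3 -m creep '{"delta_pos":[[0,0,0]],"twist":[[0,0,0]]}'
```

```text
t: 7.72
ee_pos: [437.4, 200.0, 28.7]
orientation: [-2.225, -2.216, 0.006]
ft_force: [-0.2, -0.4, -0.8]
width: 87.9
grasp_force: 0.0
t: 8.8
ee_pos: [438.0, 201.9, 74.9]
orientation: [-2.223, -2.219, 0.002]
ft_force: [0.5, 0.7, -4.4]
width: 59.7
grasp_force: 30.0
t: 8.88
ee_pos: [438.1, 201.9, 74.9]
orientation: [-2.223, -2.219, 0.002]
ft_force: [-0.1, 0.1, -3.8]
width: 59.8
grasp_force: 30.0
```

C is full at about 4 N. I'll set it back and weigh D.

```bash
python3 -m creep '{"delta_pos":[[0,0,0.02],[0,0,0.015],[0,0,0.0095],[0,0,0],[0,0,0]],"twist":[[0,0,0],[0,0,0],[0,0,0],[0,0,0],[0,0,0]]}'
python3 -m creep '{"delta_pos":[[0,0,0],[0,0,0],[0,0,0],[0,0,0],[0,0,0],[0,0,-0.035],[0,0,-0.035],[0.023,-0.021,0],[0.023,-0.021,0],[0.023,-0.021,0],[0,0,0],[0,0,0]],"twist":[[0,0,0],[0,0,0],[0,0,0],[0,0,0],[0,0,0],[0,0,0],[0,0,0],[0,0,0],[0,0,0],[0,0,0],[0,0,0],[0,0,0]]}' 1
python3 - <<'E'
from h import *
st();p,d=get_image("top")
for t in tins("top",p,d): print(t)
p,d=get_image("scene")
for t in tins("scene",p,d): print(t)
to(373.5,271,30,0)
E
```

```text
t: 9.3
ee_pos: [438.2, 201.9, 30.4]
orientation: [-2.223, -2.219, 0.002]
ft_force: [0.4, -0.1, -4.1]
width: 59.6
grasp_force: 30.0
t: 10.3
ee_pos: [375.0, 272.1, 101.5]
orientation: [2.22, 2.223, 0.001]
ft_force: [0.1, 0.4, 0.7]
width: 87.9
grasp_force: 0.0
t10.30 p [375.  272.1 101.5] yhead 0.1 tilt 0.0 F [0.12 0.37 0.71] w 87.9 g 0.0
(500.1, 267.7, 76.6, 60.9, [195, 191, 188])
(441.7, 205.0, 76.7, 60.4, [152, 147, 138])
(434.4, 473.4, 73.5, 62.3, [216, 203, 72])
(375.4, 270.8, 76.4, 58.9, [119, 115, 110])
(433.0, 466.7, 71.5, 75.5, [240, 202, 25])
(470.8, 292.1, 74.6, 149.0, [161, 158, 149])
(372.8, 268.9, 74.4, 70.8, [126, 120, 114])
(437.9, 198.3, 74.4, 72.8, [126, 124, 120])
2 rows d(m) [-0.0001, -0.0013, 0.0357] twist(deg) [0.01, -0.0, -0.03] | tot [ -2.5  -0.1 -71.3]
```

```bash
python3 -m creep '{"delta_pos":[[0,0,0.03],[0,0,0.028],[0,0,0.013],[0,0,0]],"twist":[[0,0,0],[0,0,0],[0,0,0],[0,0,0]]}' 1
python3 -m creep '{"delta_pos":[[0,0,0],[0,0,0],[0,0,0],[0,0,0],[0,0,0],[0,0,0],[0,0,-0.015],[0,0,-0.02],[0,0,-0.01],[0,0,0],[0,0,0],[0,0,0],[0,0,0]],"twist":[[0,0,0],[0,0,0],[0,0,0],[0,0,0],[0,0,0],[0,0,0],[0,0,0],[0,0,0],[0,0,0],[0,0,0],[0,0,0],[0,0,0],[0,0,0]]}' 0
python3 -m creep '{"delta_pos":[[0,0,0]],"twist":[[0,0,0]]}'
```

```text
t: 10.73
ee_pos: [374.9, 269.3, 27.7]
orientation: [-2.225, -2.217, 0.007]
ft_force: [-0.3, 0.5, -0.3]
width: 88.2
grasp_force: 0.0
t: 11.82
ee_pos: [375.2, 270.9, 74.4]
orientation: [-2.223, -2.22, 0.002]
ft_force: [-0.6, 0.4, -4.0]
width: 59.4
grasp_force: 30.0
t: 11.9
ee_pos: [375.2, 270.9, 74.4]
orientation: [-2.223, -2.22, 0.002]
ft_force: [0.3, 1.5, -3.6]
width: 59.7
grasp_force: 30.0
```

D is also full. Set it back; next is B.

```bash
python3 -m creep '{"delta_pos":[[0,0,0.02],[0,0,0.015],[0,0,0.0095],[0,0,0],[0,0,0]],"twist":[[0,0,0],[0,0,0],[0,0,0],[0,0,0],[0,0,0]]}'
python3 -m creep '{"delta_pos":[[0,0,0],[0,0,0],[0,0,0],[0,0,0],[0,0,0],[0,0,-0.035],[0,0,-0.035],[0.019,0.024,0],[0.019,0.024,0],[0.018,0.023,0],[0,0,0],[0,0,0]],"twist":[[0,0,0],[0,0,0],[0,0,0],[0,0,0],[0,0,0],[0,0,0],[0,0,0],[0,0,0],[0,0,0],[0,0,0],[0,0,0],[0,0,0]]}' 1
python3 - <<'E'
from h import *
st();p,d=get_image("top")
for t in tins("top",p,d): print(t)
to(446,326.5,30,0)
E
```

```text
t: 12.32
ee_pos: [375.3, 271.0, 29.9]
orientation: [-2.223, -2.22, 0.003]
ft_force: [-0.2, -0.1, -4.0]
width: 59.5
grasp_force: 30.0
t: 13.32
ee_pos: [447.6, 327.7, 100.8]
orientation: [2.223, 2.22, 0.002]
ft_force: [-0.4, -0.8, -0.6]
width: 87.6
grasp_force: 0.0
t13.32 p [447.6 327.7 100.8] yhead -0.1 tilt 0.1 F [-0.43 -0.84 -0.63] w 87.6 g 0.0
(500.0, 267.6, 76.7, 60.9, [135, 129, 123])
(446.7, 325.4, 76.1, 60.2, [126, 125, 122])
(441.7, 205.0, 76.7, 60.4, [142, 140, 132])
(378.7, 271.6, 76.5, 61.5, [116, 112, 104])
2 rows d(m) [-0.0001, -0.0001, 0.0352] twist(deg) [-0.03, 0.02, -0.04] | tot [ -0.2  -0.2 -70.4]
```

```bash
python3 -m creep '{"delta_pos":[[0,0,0.03],[0,0,0.028],[0,0,0.0125],[0,0,0]],"twist":[[0,0,0],[0,0,0],[0,0,0],[0,0,0]]}' 1
python3 -m creep '{"delta_pos":[[0,0,0],[0,0,0],[0,0,0],[0,0,0],[0,0,0],[0,0,0],[0,0,-0.015],[0,0,-0.02],[0,0,-0.01],[0,0,0],[0,0,0],[0,0,0],[0,0,0]],"twist":[[0,0,0],[0,0,0],[0,0,0],[0,0,0],[0,0,0],[0,0,0],[0,0,0],[0,0,0],[0,0,0],[0,0,0],[0,0,0],[0,0,0],[0,0,0]]}' 0
python3 -m creep '{"delta_pos":[[0,0,0]],"twist":[[0,0,0]]}'
```

```text
t: 13.7
ee_pos: [443.8, 325.0, 27.5]
orientation: [-2.222, -2.219, 0.011]
ft_force: [-0.6, -0.3, -0.3]
width: 87.9
grasp_force: 0.0
t: 14.78
ee_pos: [446.2, 326.7, 74.3]
orientation: [-2.223, -2.22, 0.002]
ft_force: [0.8, 0.8, -0.1]
width: 59.4
grasp_force: 30.0
t: 14.87
ee_pos: [446.3, 326.7, 74.3]
orientation: [-2.223, -2.22, 0.002]
ft_force: [-0.4, -0.0, 0.1]
width: 59.6
grasp_force: 30.0
```

B is used up, so it goes to the box.

Run:
```python
from h import *
st();o=get_obs();s=(o["ee_pos"]+[0,0,125],R.from_rotvec(o["orientation"]))
s=to(518,-211,200,21.5,start=s)
```

```text
t14.87 p [446.3 326.7  74.3] yhead -0.1 tilt 0.1 F [-0.43 -0.02  0.1 ] w 59.6 g 30.0
15 rows d(m) [-0.0363, -0.0015, -0.0] twist(deg) [-0.01, 0.0, -1.44] | tot [  71.7 -537.7    0.7]
```

```bash
python3 -m creep '{"delta_pos":[[0,0,-0.03],[0,0,-0.035],[0,0,-0.035],[0,0,-0.026],[0,0,0]],"twist":[[0,0,0],[0,0,0],[0,0,0],[0,0,0],[0,0,0]]}'
python3 -m creep '{"delta_pos":[[-0.0363,-0.0015,0],[-0.0363,-0.0015,0],[-0.0363,-0.0015,0],[-0.0363,-0.0015,0],[-0.0363,-0.0015,0],[-0.0363,-0.0015,0],[-0.0363,-0.0015,0],[-0.0363,-0.0015,0],[-0.0363,-0.0015,0],[-0.0363,-0.0015,0],[-0.0363,-0.0015,0],[-0.0363,-0.0015,0],[-0.0363,-0.0015,0],[-0.0363,-0.0015,0],[-0.0363,-0.0015,0],[0,0,0],[0,0,0]],"twist":[[0,0,-1.44],[0,0,-1.44],[0,0,-1.44],[0,0,-1.44],[0,0,-1.44],[0,0,-1.44],[0,0,-1.44],[0,0,-1.44],[0,0,-1.44],[0,0,-1.44],[0,0,-1.44],[0,0,-1.44],[0,0,-1.44],[0,0,-1.44],[0,0,-1.44],[0,0,0],[0,0,0]]}'
python3 - <<'E'
from h import *
st();p,d=get_image("wrist");cv2.imwrite("pics/w4.png",p[:,:,::-1]);to(518,-211,33,21.5)
E
```

```text
t: 15.28
ee_pos: [449.3, 328.9, 206.1]
orientation: [2.222, 2.219, 0.013]
ft_force: [0.2, 0.9, 0.0]
width: 59.8
grasp_force: 30.0
t: 16.7
ee_pos: [518.2, -211.1, 199.6]
orientation: [-1.771, -2.592, 0.0]
ft_force: [-0.8, -0.4, -0.7]
width: 60.0
grasp_force: 30.0
t16.70 p [ 518.2 -211.1  199.6] yhead 21.3 tilt 0.1 F [-0.83 -0.38 -0.66] w 60.0 g 30.0
5 rows d(m) [-0.0003, 0.0, 0.0333] twist(deg) [-0.02, -0.03, -0.02] | tot [   0.3   -1.2 -166.6]
```

View pics/w4.png

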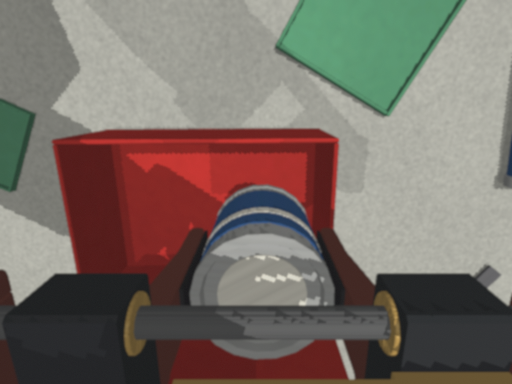

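The picture shows the blue tin over the open box, with the front rim at row ~133 and the right corner at (337,138). I'll check those corners at rim height before going down.

Run:
```python
from h import *
q=ray("wrist",[[56,143],[337,138]],100)[:,:2];print(q,np.linalg.norm(q[1]-q[0]))
c=np.array([483.4,-265]);Y=np.array([.930,.366]);X=np.array([.366,-.93])
for k in q: print("box coords",(k-c)@X,(k-c)@Y)
```

```text
[[ 344.93360937 -229.32284351]
 [ 557.06121659 -141.87929028]] 229.4438858364775
box coords -83.85845450537366 -115.71590401545734
box coords -87.54225476400703 113.56711118435547
```

Expected ±117.5 and -85, so the box pose is good. Lowering.

```bash
python3 -m creep '{"delta_pos":[[0,0,0.035],[0,0,0.035],[0,0,0.035],[0,0,0.03],[0,0,0.02],[0,0,0.0115],[0,0,0],[0,0,0]],"twist":[[0,0,0],[0,0,0],[0,0,0],[0,0,0],[0,0,0],[0,0,0],[0,0,0],[0,0,0]]}'
python3 -m creep '{"delta_pos":[[0,0,0],[0,0,0],[0,0,0],[0,0,0],[0,0,-0.02],[0,0,-0.035],[0,0,-0.035],[0,0,-0.035],[0,0,-0.035],[0,0,-0.005],[0,0,0]],"twist":[[0,0,0],[0,0,0],[0,0,0],[0,0,0],[0,0,0],[0,0,0],[0,0,0],[0,0,0],[0,0,0],[0,0,0],[0,0,0]]}' 0.8
python3 - <<'E'
from h import *
st();p,d=get_image("top")
for t in tins("top",p,d): print(t)
p,d=get_image("wrist");cv2.imwrite("pics/w5.png",p[:,:,::-1])
to(499.5,267,180,0)
E
```

```text
t: 17.42
ee_pos: [518.2, -208.6, 34.3]
orientation: [-1.766, -2.597, 0.0]
ft_force: [1.6, 0.0, 0.3]
width: 60.2
grasp_force: 30.0
t: 18.33
ee_pos: [520.3, -210.6, 202.8]
orientation: [1.765, 2.592, 0.002]
ft_force: [0.0, -0.2, -0.8]
width: 70.1
grasp_force: 0.0
t18.33 p [ 520.3 -210.6  202.8] yhead 21.5 tilt 0.4 F [ 0.   -0.24 -0.77] w 70.1 g 0.0
(500.0, 267.7, 76.6, 60.9, [177, 174, 171])
(441.0, 204.4, 76.6, 61.5, [179, 177, 175])
(434.4, 473.6, 73.6, 62.0, [195, 184, 64])
(378.7, 272.1, 76.4, 60.7, [178, 175, 172])
13 rows d(m) [0.0364, 0.006, 0.0015] twist(deg) [-0.0, -0.0, 1.65] | tot [-18.6 476.7 -19.2]
```

View pics/w5.png

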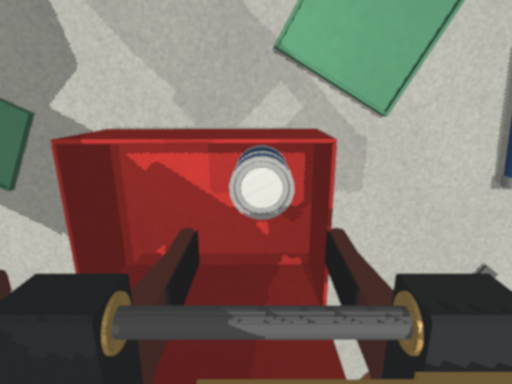

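The tin stands in the box at (262,185). Next is tin A.

```bash
python3 -m creep '{"delta_pos":[[0.0364,0.006,0],[0.0364,0.006,0],[0.0364,0.006,0.001],[0.0364,0.006,0.002],[0.0364,0.006,0.002],[0.0364,0.006,0.002],[0.0364,0.006,0.002],[0.0364,0.006,0.002],[0.0364,0.006,0.002],[0.0364,0.006,0.002],[0.0364,0.006,0.002],[0.0364,0.006,0.002],[0.0364,0.006,0.002],[0,0,0],[0,0,0]],"twist":[[0,0,1.65],[0,0,1.65],[0,0,1.65],[0,0,1.65],[0,0,1.65],[0,0,1.65],[0,0,1.65],[0,0,1.65],[0,0,1.65],[0,0,1.65],[0,0,1.65],[0,0,1.65],[0,0,1.65],[0,0,0],[0,0,0]]}' 1
python3 - <<'E'
from h import *
st();p,d=get_image("wrist")
for t in tins("wrist",p,d): print(t)
to(499,267,29.5,0)
E
```

```text
t: 19.68
ee_pos: [498.6, 267.6, 176.2]
orientation: [-2.216, -2.225, 0.006]
ft_force: [0.0, -0.8, 0.8]
width: 88.2
grasp_force: 0.0
t19.68 p [498.6 267.6 176.2] yhead 0.2 tilt 0.2 F [ 0.02 -0.76  0.8 ] w 88.2 g 0.0
(375.2, 270.7, 76.6, 63.3, [138, 136, 132])
(496.6, 265.6, 76.7, 61.2, [130, 130, 127])
(437.3, 203.3, 76.6, 63.8, [84, 84, 82])
4 rows d(m) [0.0002, 0.0002, 0.0367] twist(deg) [-0.05, 0.03, 0.04] | tot [   0.6    0.8 -146.9]
```

```bash
python3 -m creep '{"delta_pos":[[0,0,0.035],[0,0,0.035],[0,0,0.035],[0,0,0.027],[0,0,0.015],[0,0,0]],"twist":[[0,0,0],[0,0,0],[0,0,0],[0,0,0],[0,0,0],[0,0,0]]}' 1
python3 -m creep '{"delta_pos":[[0,0,0],[0,0,0],[0,0,0],[0,0,0],[0,0,0],[0,0,0],[0,0,-0.015],[0,0,-0.02],[0,0,-0.01],[0,0,0],[0,0,0],[0,0,0],[0,0,0]],"twist":[[0,0,0],[0,0,0],[0,0,0],[0,0,0],[0,0,0],[0,0,0],[0,0,0],[0,0,0],[0,0,0],[0,0,0],[0,0,0],[0,0,0],[0,0,0]]}' 0
python3 -m creep '{"delta_pos":[[0,0,0]],"twist":[[0,0,0]]}'
python3 - <<'E'
from h import *
st();o=get_obs();s=(o["ee_pos"]+[0,0,125],R.from_rotvec(o["orientation"]))
to(421,-249,200,21.5,start=s)
E
```

```text
t: 20.23
ee_pos: [496.8, 263.3, 27.7]
orientation: [-2.22, -2.219, 0.013]
ft_force: [-0.1, -0.2, 0.3]
width: 87.5
grasp_force: 0.0
t: 21.32
ee_pos: [499.3, 266.3, 75.8]
orientation: [-2.22, -2.222, 0.002]
ft_force: [0.1, -0.2, -0.2]
width: 59.8
grasp_force: 30.0
t: 21.4
ee_pos: [499.4, 266.3, 75.8]
orientation: [-2.22, -2.222, 0.002]
ft_force: [0.1, -0.5, -0.8]
width: 59.8
grasp_force: 30.0
t21.40 p [499.4 266.3  75.8] yhead 0.1 tilt 0.1 F [ 0.07 -0.54 -0.81] w 59.8 g 30.0
14 rows d(m) [-0.0355, -0.012, 0.0001] twist(deg) [-0.01, 0.0, -1.53] | tot [ -78.4 -515.3   -0.8]
```

A is used up, so it goes to the other front place in the box.

```bash
python3 -m creep '{"delta_pos":[[0,0,-0.03],[0,0,-0.035],[0,0,-0.035],[0,0,-0.025],[0,0,0]],"twist":[[0,0,0],[0,0,0],[0,0,0],[0,0,0],[0,0,0]]}'
python3 -m creep '{"delta_pos":[[-0.0355,-0.012,0],[-0.0355,-0.012,0],[-0.0355,-0.012,0],[-0.0355,-0.012,0],[-0.0355,-0.012,0],[-0.0355,-0.012,0],[-0.0355,-0.012,0],[-0.0355,-0.012,0],[-0.0355,-0.012,0],[-0.0355,-0.012,0],[-0.0355,-0.012,0],[-0.0355,-0.012,0],[-0.0355,-0.012,0],[-0.0355,-0.012,0],[0,0,0],[0,0,0]],"twist":[[0,0,-1.53],[0,0,-1.53],[0,0,-1.53],[0,0,-1.53],[0,0,-1.53],[0,0,-1.53],[0,0,-1.53],[0,0,-1.53],[0,0,-1.53],[0,0,-1.53],[0,0,-1.53],[0,0,-1.53],[0,0,-1.53],[0,0,-1.53],[0,0,0],[0,0,0]]}'
python3 - <<'E'
from h import *
st();to(421,-249,34.5,21.5)
E
```

```text
t: 21.82
ee_pos: [502.7, 268.0, 206.6]
orientation: [2.218, 2.221, 0.012]
ft_force: [0.6, 0.1, -0.2]
width: 59.7
grasp_force: 30.0
t: 23.15
ee_pos: [420.4, -250.3, 200.3]
orientation: [-1.772, -2.591, -0.0]
ft_force: [0.4, 0.6, -1.0]
width: 59.5
grasp_force: 30.0
t23.15 p [ 420.4 -250.3  200.3] yhead 21.3 tilt 0.1 F [ 0.41  0.62 -0.97] w 59.5 g 30.0
5 rows d(m) [0.0002, 0.0002, 0.0332] twist(deg) [-0.01, -0.02, -0.05] | tot [   0.6    1.3 -165.8]
```

```bash
python3 -m creep '{"delta_pos":[[0,0,0.035],[0,0,0.035],[0,0,0.035],[0,0,0.03],[0,0,0.02],[0,0,0.011],[0,0,0],[0,0,0]],"twist":[[0,0,0],[0,0,0],[0,0,0],[0,0,0],[0,0,0],[0,0,0],[0,0,0],[0,0,0]]}'
python3 -m creep '{"delta_pos":[[0,0,0],[0,0,0],[0,0,0],[0,0,0],[0,0,-0.02],[0,0,-0.035],[0,0,-0.035],[0,0,-0.035],[0,0,-0.035],[0,0,-0.035],[0,0,-0.035],[0,0,-0.035],[0,0,-0.035],[0,0,0]],"twist":[[0,0,0],[0,0,0],[0,0,0],[0,0,0],[0,0,0],[0,0,0],[0,0,0],[0,0,0],[0,0,0],[0,0,0],[0,0,0],[0,0,0],[0,0,0],[0,0,0]]}' 0.8
python3 - <<'E'
from h import *
st();P=camera_params("wrist");p,d=get_image("wrist");cv2.imwrite("pics/w6.png",p[:,:,::-1])
w=cloud("wrist",d,P)
p2,d2=get_image("scene");w2=cloud("scene",d2);k=(p2.max(2)<60)&(w2[...,2]>200)&(abs(w2[...,1]+370)<60)&(abs(w2[...,0]-520)<60)
for b,s,c in blobs(k,10): print("knob scene",c,np.nanmedian(w2[b],0),s)
H=hsv(p2);m=((H[...,0]<8)|(H[...,0]>172))&(H[...,1]>170)&(w2[...,2]>130)
q=w2[m];n=np.linalg.svd(q-q.mean(0),full_matrices=False)[2][2];n*=np.sign(n[1]);print("lid normal",n,"angle",np.arctan2(np.hypot(n[0],n[1]),n[2]),q.mean(0),q[:,2].max())
to(524.4,-374.4,330,21.5)
E
```

```text
t: 23.82
ee_pos: [420.8, -247.7, 35.0]
orientation: [-1.766, -2.596, -0.0]
ft_force: [-0.0, -0.3, -0.3]
width: 59.8
grasp_force: 30.0
t: 24.98
ee_pos: [423.9, -250.7, 343.1]
orientation: [1.762, 2.586, 0.001]
ft_force: [1.1, -0.9, 1.4]
width: 70.3
grasp_force: 0.0
t24.98 p [ 423.9 -250.7  343.1] yhead 21.5 tilt 0.7 F [ 1.05 -0.85  1.36] w 70.3 g 0.0
knob scene [201.60773481 246.26519337] [ 523.38650871 -375.95812159  247.50885845] [195 236  13  20 181]
lid normal [-0.26656559  0.91936802 -0.28931857] angle 1.8643112160800857 [ 508.70174818 -338.10014819  217.72567038] 517.5340063615076
5 rows d(m) [-0.0308, 0.0099, 0.0015] twist(deg) [0.03, 0.04, -0.01] | tot [ 102.7 -125.    -7.3]
```

View pics/w6.png

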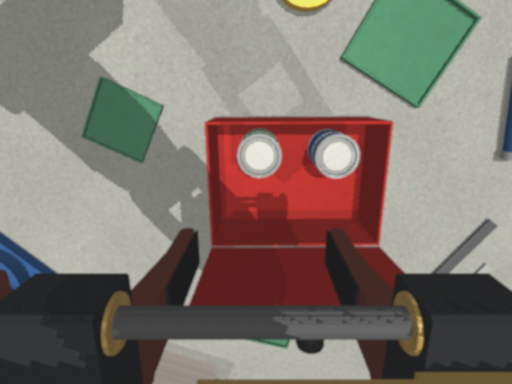

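Both tins stand in the box at (260,154) and (335,154), and the knob is where I left it. I'll regrip it and close the lid.

```bash
python3 -m creep '{"delta_pos":[[-0.031,0.01,0],[-0.031,0.01,0],[-0.031,0.01,0.001],[-0.031,0.01,0.003],[-0.031,0.01,0.003],[0,0,0],[0,0,0.03],[0,0,0.03],[0,0,0.025],[0,0,0.016],[0,0,0],[0,0,0]],"twist":[[0,0,0],[0,0,0],[0,0,0],[0,0,0],[0,0,0],[0,0,0],[0,0,0],[0,0,0],[0,0,0],[0,0,0],[0,0,0],[0,0,0]]}'
python3 -m creep '{"delta_pos":[[0,0,0],[0,0,0],[0,0,0],[0,0,0],[0,0,0],[0,0,0],[0,0,0],[0,0,0],[0,0,0],[0,0,0],[0,0,0]],"twist":[[0,0,0],[0,0,0],[0,0,0],[0,0,0],[0,0,0],[0,0,0],[0,0,0],[0,0,0],[0,0,0],[0,0,0],[0,0,0]]}' 0
```

```text
t: 26.08
ee_pos: [523.3, -373.9, 225.9]
orientation: [-1.766, -2.593, -0.0]
ft_force: [-0.2, -0.4, 0.4]
width: 70.5
grasp_force: 0.0
t: 27.0
ee_pos: [524.6, -375.1, 227.9]
orientation: [1.768, 2.596, -0.0]
ft_force: [-1.5, 0.4, 3.6]
width: 26.7
grasp_force: 30.0
```

```bash
python3 -m creep '{"delta_pos":[[0.009,0,-0.001],[0.009,0,-0.001],[0.009,0,-0.0005],[0.009,0,-0.0005],[0.009,0,0.001],[0.009,0,0.001],[0.009,0,0.002],[0.009,0,0.002],[0.0085,0,0.003],[0.0085,0,0.003],[0.008,0,0.004],[0.008,0,0.004],[0.0075,0,0.005],[0.0075,0,0.005]],"twist":[[0,0,0],[0,0,0],[0,0,0],[0,0,0],[0,0,0],[0,0,0],[0,0,0],[0,0,0],[0,0,0],[0,0,0],[0,0,0],[0,0,0],[0,0,0],[0,0,0]]}'
python3 -m creep '{"delta_pos":[[0.007,0,0.006],[0.007,0,0.006],[0.006,0,0.007],[0.006,0,0.007],[0.005,0,0.0075],[0.005,0,0.0075],[0,0,0]],"twist":[[0,0,0],[0,0,0],[0,0,0],[0,0,0],[0,0,0],[0,0,0],[0,0,0]]}'
python3 -c "from h import *;st();to(467,-228.2,160.5)"
```

```text
t: 28.17
ee_pos: [480.0, -262.5, 199.9]
orientation: [-1.768, -2.596, 0.0]
ft_force: [-1.0, -3.7, -0.3]
width: 26.7
grasp_force: 30.0
t: 28.75
ee_pos: [466.5, -228.4, 157.7]
orientation: [-1.767, -2.594, -0.001]
ft_force: [-2.1, 0.5, -2.2]
width: 27.1
grasp_force: 30.0
t28.75 p [ 466.5 -228.4  157.7] yhead 21.5 tilt 0.2 F [-2.13  0.52 -2.25] w 27.1 g 30.0
1 rows d(m) [-0.0, 0.0006, -0.0028] twist(deg) [-0.07, -0.14, -0.0] | tot [0.5 0.2 2.8]
```

```bash
python3 -m creep '{"delta_pos":[[0.003,0,0.005],[0.0027,0,0.0053],[0.0024,0,0.0054],[0.0021,0,0.0055],[0.0018,0,0.0055],[0.0015,0,0.005],[0,0,0]],"twist":[[0,0,0],[0,0,0],[0,0,0],[0,0,0],[0,0,0],[0,0,0],[0,0,0]]}'
python3 -m creep '{"delta_pos":[[0,0,0.0015],[0,0,0]],"twist":[[0,0,0],[0,0,0]]}'
```

```text
t: 29.33
ee_pos: [461.7, -216.3, 126.9]
orientation: [-1.767, -2.594, -0.0]
ft_force: [-2.9, 2.0, -3.2]
width: 26.7
grasp_force: 30.0
t: 29.5
ee_pos: [461.6, -216.1, 125.9]
orientation: [-1.767, -2.593, -0.001]
ft_force: [-4.5, 5.7, -1.7]
width: 26.8
grasp_force: 30.0
```

```bash
python3 -m creep '{"delta_pos":[[0,0,0.0015],[0,0,0]],"twist":[[0,0,0],[0,0,0]]}'
python3 -m creep '{"delta_pos":[[0,0,0.0015],[0,0,0]],"twist":[[0,0,0],[0,0,0]]}'
python3 - <<'E'
from h import *
p,d=get_image("scene");w=cloud("scene",d);H=hsv(p)
c=np.array([483.4,-265]);Y=np.array([.930,.366]);X=np.array([.366,-.93])
a=(w[...,:2]-c)@X;b=(w[...,:2]-c)@Y
m=((H[...,0]<8)|(H[...,0]>172))&(H[...,1]>120)&(w[...,2]>90)
for lo in range(-85,85,20):
    q=w[m&(a>lo)&(a<lo+20)&(abs(b)<117)];print(lo,len(q),np.nanmedian(q[:,2]) if len(q) else 0)
E
```

```text
t: 29.67
ee_pos: [461.6, -216.1, 125.3]
orientation: [-1.767, -2.593, -0.001]
ft_force: [-7.8, 7.7, 10.5]
width: 27.1
grasp_force: 30.0
t: 29.83
ee_pos: [461.7, -216.2, 125.0]
orientation: [-1.767, -2.594, -0.001]
ft_force: [-12.2, 8.7, 23.5]
width: 27.4
grasp_force: 30.0
-85 337 105.74624790242092
-65 461 106.07426304723128
-45 854 107.50417606215416
-25 659 106.57236154649559
-5 531 106.08516706092428
15 564 105.92642708292226
35 596 106.04139155890783
55 616 106.0282125410406
75 696 103.98510961684059
```

The lid is shut: it lies level at 106 mm and resists. I'll ease off, release, rise and look at the tray on the way.

```bash
python3 -m creep '{"delta_pos":[[0,0,-0.003]],"twist":[[0,0,0]]}'
python3 -m creep '{"delta_pos":[[0,0,0],[0,0,0],[0,0,0],[0,0,0],[0,0,0],[0,0,-0.025],[0,0,-0.035],[0,0,-0.035],[0,0,-0.035],[0,0,0]],"twist":[[0,0,0],[0,0,0],[0,0,0],[0,0,0],[0,0,0],[0,0,0],[0,0,0],[0,0,0],[0,0,0],[0,0,0]]}' 1
python3 -c "
from h import *
st();to(555,-110,270,0)"
```

```text
t: 29.97
ee_pos: [461.8, -216.6, 126.8]
orientation: [-1.768, -2.595, -0.0]
ft_force: [-3.4, -0.1, -4.2]
width: 27.2
grasp_force: 30.0
t: 30.8
ee_pos: [466.1, -219.0, 263.1]
orientation: [1.762, 2.587, 0.003]
ft_force: [0.4, -0.3, 0.6]
width: 86.8
grasp_force: 0.0
t30.80 p [ 466.1 -219.   263.1] yhead 21.5 tilt 0.6 F [ 0.42 -0.3   0.6 ] w 86.8 g 0.0
4 rows d(m) [0.0215, 0.0281, -0.0017] twist(deg) [0.13, 0.1, 5.37] | tot [ 88.9 109.    6.9]
```

```bash
python3 -m creep '{"delta_pos":[[0.0215,0.028,0],[0.0215,0.028,0],[0.0215,0.028,0],[0.0215,0.028,0],[0,0,0],[0,0,0]],"twist":[[0,0,5.37],[0,0,5.37],[0,0,5.37],[0,0,5.37],[0,0,0],[0,0,0]]}'
python3 - <<'E'
from h import *
st()
for n in ("wrist","top"):
    p,d=get_image(n);w=cloud(n,d);H=hsv(p)
    with np.errstate(all="ignore"):
        g=(H[...,0]>50)&(H[...,0]<90)&(H[...,1]>90)&(abs(w[...,0]-563)<110)&(abs(w[...,1]+28)<110)
    for b,s,c in blobs(g,600):
        cs=cv2.convexHull(np.vstack([k for k in cv2.findContours(b.astype(np.uint8),0,1)[0]]))[:,0]
        r=cv2.minAreaRect(ray(n,cs,14)[:,:2].astype(np.float32));print(n,r,np.nanmedian(w[b][:,2]))
    if n=="wrist":cv2.imwrite("pics/w7.png",p[:,:,::-1])
    for t in tins(n,p,d): print(t)
to(440,203.5,180,0)
E
```

```text
t: 31.3
ee_pos: [551.8, -107.0, 255.8]
orientation: [-2.217, -2.225, 0.0]
ft_force: [0.5, 0.3, -1.4]
width: 87.4
grasp_force: 0.0
t31.30 p [ 551.8 -107.   255.8] yhead 0.2 tilt 0.0 F [ 0.46  0.32 -1.39] w 87.4 g 0.0
wrist ((561.0986328125, -25.830398559570312), (136.6930694580078, 135.8942108154297), 81.53300476074219) 4.467027132752889
top ((568.9009399414062, 8.643257141113281), (66.21623229980469, 138.10572814941406), 80.87950134277344) 4.578926524738108
(441.7, 205.1, 76.5, 60.4, [176, 176, 174])
(434.5, 473.6, 73.7, 62.0, [193, 181, 60])
(378.7, 272.1, 76.4, 60.7, [176, 175, 172])
9 rows d(m) [0.0347, -0.0122, 0.0084] twist(deg) [-0.01, -0.0, 0.01] | tot [-110.4  311.9  -75.8]
```

View pics/w7.png

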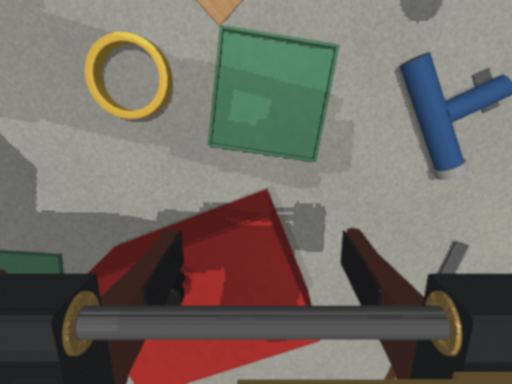

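The wrist view shows the tray centred at (273,95) and the lid shut. The tape (128,75) and the frame piece (440,110) are untouched. Tray centre ≈ (562,-26). I'll fetch C.

```bash
python3 -m creep '{"delta_pos":[[0.0347,-0.0122,0.004],[0.0347,-0.0122,0.009],[0.0347,-0.0122,0.009],[0.0347,-0.0122,0.009],[0.0347,-0.0122,0.009],[0.0347,-0.0122,0.009],[0.0347,-0.0122,0.009],[0.0347,-0.0122,0.009],[0.0347,-0.0122,0.009],[0,0,0],[0,0,0]],"twist":[[0,0,0],[0,0,0],[0,0,0],[0,0,0],[0,0,0],[0,0,0],[0,0,0],[0,0,0],[0,0,0],[0,0,0],[0,0,0]]}' 1
python3 - <<'E'
from h import *
st();p,d=get_image("wrist")
for t in tins("wrist",p,d): print(t)
p,d=get_image("top")
for t in tins("top",p,d): print(t)
to(440,204,30,0)
E
```

```text
t: 32.32
ee_pos: [440.1, 204.2, 180.0]
orientation: [-2.218, -2.225, 0.002]
ft_force: [0.6, 0.1, 0.2]
width: 87.5
grasp_force: 0.0
t32.32 p [440.1 204.2 180. ] yhead 0.2 tilt 0.1 F [0.63 0.1  0.24] w 87.5 g 0.0
(376.0, 271.0, 76.9, 60.9, [157, 157, 153])
(439.0, 203.2, 76.8, 61.3, [128, 128, 125])
(441.2, 204.5, 76.5, 60.0, [178, 179, 175])
4 rows d(m) [0.0003, -0.0003, 0.0377] twist(deg) [0.0, 0.0, -0.0] | tot [  -1.4    1.  -150.6]
```

```bash
python3 -m creep '{"delta_pos":[[0,0,0.035],[0,0,0.035],[0,0,0.035],[0,0,0.03],[0,0,0.015],[0,0,0],[0,0,0]],"twist":[[0,0,0],[0,0,0],[0,0,0],[0,0,0],[0,0,0],[0,0,0],[0,0,0]]}' 1
python3 -m creep '{"delta_pos":[[0,0,0],[0,0,0],[0,0,0],[0,0,0],[0,0,0],[0,0,0],[0,0,0]],"twist":[[0,0,0],[0,0,0],[0,0,0],[0,0,0],[0,0,0],[0,0,0],[0,0,0]]}' 0
python3 -m creep '{"delta_pos":[[0,0,-0.015],[0,0,-0.03],[0,0,-0.03],[0,0,-0.03],[0,0,-0.015],[0,0,0],[0,0,0]],"twist":[[0,0,0],[0,0,0],[0,0,0],[0,0,0],[0,0,0],[0,0,0],[0,0,0]]}'
python3 -c "
from h import *
st();to(562,-26,150,0)"
```

```text
t: 33.0
ee_pos: [441.5, 202.6, 30.3]
orientation: [-2.224, -2.219, 0.002]
ft_force: [0.3, -0.2, -0.2]
width: 88.0
grasp_force: 0.0
t: 33.58
ee_pos: [440.5, 204.0, 31.2]
orientation: [-2.221, -2.221, 0.001]
ft_force: [-4.3, -1.7, 10.7]
width: 59.3
grasp_force: 30.0
t: 34.17
ee_pos: [441.4, 204.2, 150.8]
orientation: [2.221, 2.221, 0.003]
ft_force: [-0.4, 0.5, -5.0]
width: 59.8
grasp_force: 30.0
t34.17 p [441.4 204.2 150.8] yhead 0.0 tilt 0.1 F [-0.38  0.45 -5.05] w 59.8 g 30.0
7 rows d(m) [-0.0329, 0.0172, 0.0001] twist(deg) [0.01, -0.01, 0.0] | tot [ 120.6 -230.2   -0.8]
```

```bash
python3 -m creep '{"delta_pos":[[-0.02,0.0105,0],[-0.03,0.0157,0],[-0.033,0.0173,0],[-0.033,0.0173,0],[-0.033,0.0173,0],[-0.033,0.0173,0],[-0.03,0.0157,0],[-0.018,0.0094,0],[0,0,0],[0,0,0],[0,0,0]],"twist":[[0,0,0],[0,0,0],[0,0,0],[0,0,0],[0,0,0],[0,0,0],[0,0,0],[0,0,0],[0,0,0],[0,0,0],[0,0,0]]}'
python3 -c "
from h import *
st();to(562,-26,33,0)"
```

```text
t: 35.08
ee_pos: [560.1, -25.5, 148.6]
orientation: [-2.22, -2.219, 0.004]
ft_force: [-1.2, -0.1, -4.2]
width: 59.5
grasp_force: 30.0
t35.08 p [560.1 -25.5 148.6] yhead -0.0 tilt 0.2 F [-1.25 -0.07 -4.16] w 59.5 g 30.0
4 rows d(m) [-0.0001, 0.0006, 0.0289] twist(deg) [-0.05, -0.01, -0.0] | tot [   1.9   -0.5 -115.6]
```

```bash
python3 -m creep '{"delta_pos":[[0,0.0015,0.03],[0,0,0.03],[0,0,0.025],[0,0,0.015],[0,0,0.01],[0,0,0.005],[0,0,0],[0,0,0]],"twist":[[0,0,0],[0,0,0],[0,0,0],[0,0,0],[0,0,0],[0,0,0],[0,0,0],[0,0,0]]}'
python3 -m creep '{"delta_pos":[[0,0,0.0005],[0,0,0]],"twist":[[0,0,0],[0,0,0]]}'
```

```text
t: 35.75
ee_pos: [563.5, -25.5, 35.9]
orientation: [2.22, 2.222, 0.001]
ft_force: [0.6, -0.1, -2.6]
width: 60.0
grasp_force: 30.0
t: 35.92
ee_pos: [564.0, -25.9, 36.0]
orientation: [2.22, 2.221, 0.002]
ft_force: [0.1, -0.9, -2.9]
width: 59.8
grasp_force: 30.0
```

```bash
python3 -m creep '{"delta_pos":[[0,-0.0015,0.0015],[0,0,0],[0,0,0]],"twist":[[0,0,0],[0,0,0],[0,0,0]]}'
python3 -m creep '{"delta_pos":[[0,0,0.001],[0,0,0],[0,0,0]],"twist":[[0,0,0],[0,0,0],[0,0,0]]}'
```

```text
t: 36.17
ee_pos: [561.7, -26.0, 33.8]
orientation: [2.222, 2.221, 0.0]
ft_force: [-0.7, 0.7, -4.3]
width: 59.7
grasp_force: 30.0
t: 36.42
ee_pos: [561.7, -25.9, 32.5]
orientation: [-2.221, -2.221, 0.0]
ft_force: [0.0, 0.3, -3.9]
width: 59.8
grasp_force: 30.0
```

```bash
python3 -m creep '{"delta_pos":[[0,0,0.0007],[0,0,0],[0,0,0]],"twist":[[0,0,0],[0,0,0],[0,0,0]]}'
python3 -m creep '{"delta_pos":[[0,0,0],[0,0,0],[0,0,0],[0,0,0],[0,0,0],[0,0,0],[0,0,-0.02],[0,0,-0.035],[0,0,-0.035],[0,0,-0.03],[0,0,-0.03],[0,0,0],[0,0,0]],"twist":[[0,0,0],[0,0,0],[0,0,0],[0,0,0],[0,0,0],[0,0,0],[0,0,0],[0,0,0],[0,0,0],[0,0,0],[0,0,0],[0,0,0],[0,0,0]]}' 1
python3 - <<'E'
from h import *
st()
p,d=get_image("top")
print(tins("top",p,d,((480,640),(-110,60))),tins("top",p,d))
p,d=get_image("scene")
print(tins("scene",p,d,((480,640),(-110,60))),tins("scene",p,d))
to(377.5,271.5,180,0)
E
```

```text
t: 36.67
ee_pos: [561.8, -25.9, 32.2]
orientation: [2.221, 2.221, 0.0]
ft_force: [-2.4, 0.9, 5.6]
width: 59.9
grasp_force: 30.0
t: 37.75
ee_pos: [562.9, -26.0, 183.6]
orientation: [2.219, 2.219, 0.004]
ft_force: [-0.7, -0.2, -1.4]
width: 88.0
grasp_force: 0.0
t37.75 p [562.9 -26.  183.6] yhead -0.0 tilt 0.2 F [-0.65 -0.17 -1.36] w 88.0 g 0.0
[] [(434.5, 473.1, 73.5, 63.0, [198, 188, 64]), (378.8, 272.0, 76.7, 60.7, [180, 178, 177])]
[(560.7, -28.7, 76.0, 67.5, [162, 160, 153])] [(439.5, 469.1, 70.8, 74.1, [231, 193, 26])]
10 rows d(m) [0.0297, -0.0183, 0.0001] twist(deg) [-0.01, -0.0, -0.0] | tot [-183.5  297.4   -1. ]
```

```bash
python3 -m creep '{"delta_pos":[[0.03,-0.0185,0],[0.03,-0.0185,0],[0.03,-0.0185,0],[0.03,-0.0185,0],[0.03,-0.0185,0],[0.03,-0.0185,0],[0.03,-0.0185,0],[0.03,-0.0185,0],[0.03,-0.0185,0],[0.0275,-0.017,0],[0,0,0],[0,0,0],[0,0,0]],"twist":[[0,0,0],[0,0,0],[0,0,0],[0,0,0],[0,0,0],[0,0,0],[0,0,0],[0,0,0],[0,0,0],[0,0,0],[0,0,0],[0,0,0],[0,0,0]]}' 1
python3 - <<'E'
from h import *
st();p,d=get_image("wrist")
for t in tins("wrist",p,d): print(t)
p,d=get_image("top")
for t in tins("top",p,d): print(t)
to(377.5,271.5,31,0)
E
```

```text
t: 38.93
ee_pos: [377.7, 271.0, 180.7]
orientation: [-2.22, -2.222, 0.004]
ft_force: [-0.1, -0.6, 0.9]
width: 87.8
grasp_force: 0.0
t38.93 p [377.7 271.  180.7] yhead 0.1 tilt 0.1 F [-0.06 -0.61  0.95] w 87.8 g 0.0
(376.0, 270.9, 76.6, 61.1, [129, 129, 126])
(441.6, 477.7, 73.8, 56.2, [207, 195, 91])
(378.9, 271.7, 76.5, 61.2, [171, 169, 166])
4 rows d(m) [0.0003, -0.0002, 0.0375] twist(deg) [-0.02, 0.01, -0.02] | tot [  -0.9    1.  -150.1]
```

```bash
python3 -m creep '{"delta_pos":[[0,0,0.035],[0,0,0.035],[0,0,0.035],[0,0,0.03],[0,0,0.0145],[0,0,0],[0,0,0]],"twist":[[0,0,0],[0,0,0],[0,0,0],[0,0,0],[0,0,0],[0,0,0],[0,0,0]]}' 1
python3 -m creep '{"delta_pos":[[0,0,0],[0,0,0],[0,0,0],[0,0,0],[0,0,0],[0,0,0],[0,0,0]],"twist":[[0,0,0],[0,0,0],[0,0,0],[0,0,0],[0,0,0],[0,0,0],[0,0,0]]}' 0
python3 -m creep '{"delta_pos":[[0,0,-0.015],[0,0,-0.03],[0,0,-0.03],[0,0,-0.03],[0,0,-0.03],[0,0,-0.03],[0,0,-0.015],[0,0,0],[0,0,0]],"twist":[[0,0,0],[0,0,0],[0,0,0],[0,0,0],[0,0,0],[0,0,0],[0,0,0],[0,0,0],[0,0,0]]}'
python3 -c "
from h import *
st();to(562,-26,210,0)"
```

```text
t: 39.62
ee_pos: [378.3, 270.4, 31.7]
orientation: [-2.223, -2.219, 0.004]
ft_force: [0.0, -0.4, 0.3]
width: 87.9
grasp_force: 0.0
t: 40.2
ee_pos: [377.7, 271.5, 33.0]
orientation: [-2.221, -2.221, 0.001]
ft_force: [-3.6, -1.4, 8.9]
width: 59.6
grasp_force: 30.0
t: 40.95
ee_pos: [378.2, 271.6, 212.6]
orientation: [2.221, 2.221, 0.003]
ft_force: [-0.3, -0.2, -3.3]
width: 59.8
grasp_force: 30.0
t40.95 p [378.2 271.6 212.6] yhead 0.0 tilt 0.1 F [-0.28 -0.24 -3.34] w 59.8 g 30.0
10 rows d(m) [-0.0298, 0.0184, 0.0003] twist(deg) [0.01, -0.01, 0.0] | tot [ 183.8 -297.6   -2.6]
```

```bash
python3 -m creep '{"delta_pos":[[-0.018,0.011,0],[-0.03,0.0185,0],[-0.033,0.0204,0],[-0.033,0.0204,0],[-0.033,0.0204,0],[-0.033,0.0204,0],[-0.033,0.0204,0],[-0.033,0.0204,0],[-0.03,0.0185,0],[-0.0216,0.0138,0],[0,0,0],[0,0,0],[0,0,0],[0,0,0]],"twist":[[0,0,0],[0,0,0],[0,0,0],[0,0,0],[0,0,0],[0,0,0],[0,0,0],[0,0,0],[0,0,0],[0,0,0],[0,0,0],[0,0,0],[0,0,0],[0,0,0]]}'
python3 -m creep '{"delta_pos":[[0,0,0.02],[0,0,0.03],[0,0,0.025],[0,0,0.01],[0,0,0.005],[0,0,0],[0,0,0],[0,0,0]],"twist":[[0,0,0],[0,0,0],[0,0,0],[0,0,0],[0,0,0],[0,0,0],[0,0,0],[0,0,0]]}'
python3 - <<'E'
from h import *
st();p,d=get_image("scene");cv2.imwrite("pics/s8.png",cv2.resize(p[130:290,190:350,::-1],(640,640),interpolation=2)[:600])
to(561.8,-25.9,110,0)
E
```

```text
t: 42.12
ee_pos: [561.0, -25.1, 210.9]
orientation: [-2.219, -2.221, 0.003]
ft_force: [-0.2, -0.8, -3.2]
width: 59.7
grasp_force: 30.0
t: 42.78
ee_pos: [563.5, -25.9, 123.7]
orientation: [2.22, 2.22, 0.003]
ft_force: [0.3, -0.7, -3.8]
width: 59.9
grasp_force: 30.0
t42.78 p [563.5 -25.9 123.7] yhead 0.0 tilt 0.1 F [ 0.35 -0.69 -3.85] w 59.9 g 30.0
1 rows d(m) [0.0001, -0.0017, 0.0137] twist(deg) [0.15, 0.01, 0.01] | tot [ -1.7   0.1 -13.7]
```

View pics/s8.png

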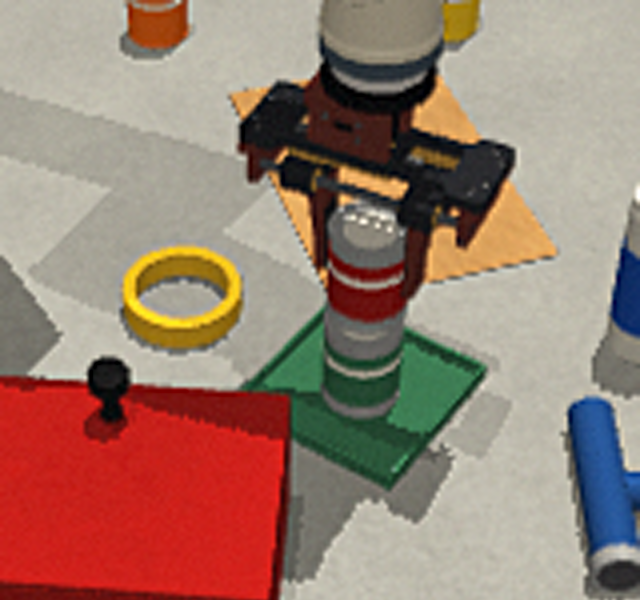

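The red tin hangs right above the green one in the tray. I'll ease it down.

```bash
python3 -m creep '{"delta_pos":[[0,-0.001,0.006],[0,0,0.004],[0,0,0],[0,0,0],[0,0,0],[0,0,0]],"twist":[[0,0,0],[0,0,0],[0,0,0],[0,0,0],[0,0,0],[0,0,0]]}'
python3 -c "
from h import *
st();to(561.8,-25.9,110,0)"
```

```text
t: 43.33
ee_pos: [561.5, -26.1, 112.4]
orientation: [2.221, 2.221, 0.0]
ft_force: [-0.1, -0.3, -3.2]
width: 59.5
grasp_force: 30.0
t43.33 p [561.5 -26.1 112.4] yhead -0.0 tilt 0.0 F [-0.08 -0.32 -3.21] w 59.5 g 30.0
1 rows d(m) [0.0002, 0.0003, 0.0024] twist(deg) [0.01, -0.0, -0.01] | tot [ 0.3  0.2 -2.4]
```

```bash
python3 -m creep '{"delta_pos":[[0,0.0003,0.0015],[0,0,0],[0,0,0]],"twist":[[0,0,0],[0,0,0],[0,0,0]]}'
python3 -m creep '{"delta_pos":[[0,0,0.001],[0,0,0],[0,0,0]],"twist":[[0,0,0],[0,0,0],[0,0,0]]}'
```

```text
t: 43.58
ee_pos: [561.7, -26.0, 110.7]
orientation: [-2.221, -2.221, 0.0]
ft_force: [-0.8, 0.1, -4.2]
width: 59.5
grasp_force: 30.0
t: 43.83
ee_pos: [561.9, -26.0, 110.1]
orientation: [2.221, 2.221, 0.0]
ft_force: [-0.3, 0.8, 0.4]
width: 59.7
grasp_force: 30.0
```

Contact at the expected height (110). I'll release, rise and look.

```bash
python3 -m creep '{"delta_pos":[[0,0,0],[0,0,0],[0,0,0],[0,0,0],[0,0,0],[0,0,0],[0,0,0],[0,0,-0.015],[0,0,-0.03],[0,0,-0.035],[0,0,-0.035],[0,0,-0.035],[0,0,0]],"twist":[[0,0,0],[0,0,0],[0,0,0],[0,0,0],[0,0,0],[0,0,0],[0,0,0],[0,0,0],[0,0,0],[0,0,0],[0,0,0],[0,0,0],[0,0,0]]}' 1
python3 -m creep '{"delta_pos":[[0,-0.035,0],[0,-0.035,0],[0,-0.035,0],[0,-0.035,0],[0,0,0]],"twist":[[0,0,0],[0,0,0],[0,0,0],[0,0,0],[0,0,0]]}'
python3 - <<'E'
from h import *
st()
B=((470,650),(-120,70))
for n in("top","scene"):
    p,d=get_image(n);print(n,"upper",tins(n,p,d,B,(135,170)),"lower",tins(n,p,d,B),"sheet",tins(n,p,d))
    w=cloud(n,d);m=(w[...,2]>100)&(w[...,2]<112)&(abs(w[...,0]-483)<120)&(abs(w[...,1]+265)<110);print("lid z",np.percentile(w[m][:,2],[5,50,95]))
    cv2.imwrite(f"pics/{n}9.png",p[:,:,::-1])
E
```

```text
t: 44.92
ee_pos: [565.4, -26.2, 267.0]
orientation: [2.215, 2.215, 0.012]
ft_force: [1.3, -0.2, 0.2]
width: 87.7
grasp_force: 0.0
t: 45.33
ee_pos: [415.1, -25.7, 258.4]
orientation: [-2.219, -2.218, 0.006]
ft_force: [-1.0, -0.1, -1.2]
width: 87.7
grasp_force: 0.0
t45.33 p [415.1 -25.7 258.4] yhead -0.0 tilt 0.3 F [-0.99 -0.14 -1.22] w 87.7 g 0.0
top upper [(564.8, -26.0, 153.7, 59.7, [172, 171, 168])] lower [] sheet [(434.5, 473.6, 73.6, 62.0, [200, 188, 67])]
lid z [104.41496708 107.67222292 110.80135519]
scene upper [(562.2, -29.1, 152.2, 67.4, [181, 180, 170])] lower [(563.9, -33.7, 77.6, 57.5, [96, 94, 91])] sheet [(434.5, 467.7, 71.4, 77.0, [237, 203, 23])]
lid z [104.22101987 107.03000004 109.6517869 ]
```

View pics/scene9.png

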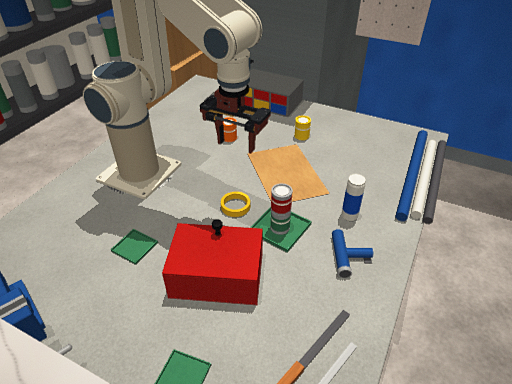

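View pics/top9.png

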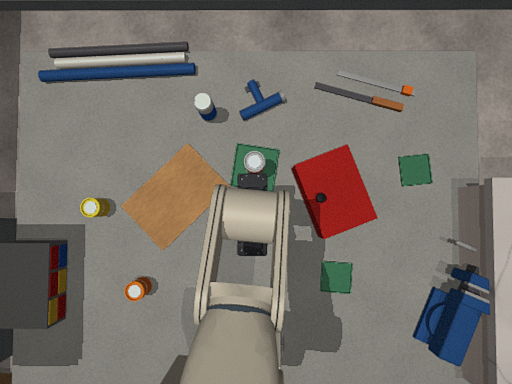

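The column stands upright in the tray (scene (281,210), top (254,161)). The lid is shut and the sheet is empty. Spray can, tape and frame piece are where they were.

```bash
python3 -c "
from workcell import *
print(close_job())"
```

```text
the job is handed in; nothing more can be done
None
```

The job is handed in at about 45 s: the two used-up tins are in the red box with its lid shut, the two full tins are stacked in the middle of the green tray, and the spray can, tape and frame piece were left alone.

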